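# Set the iris ring of the tall inspection camera

## Task

Two inspection cameras stand looking straight up on the repair bench. On the taller one, turn the slim steel iris ring until the lug that sticks out of it is in line with the white index rib on the lens just above it, then let go. Do not touch the fixed black rings above and below the iris ring, nor the squat camera.

Things in the scene. Friction and masses are not known exactly. Their poses are not given: they have to be found in the camera images.
- barrel: Fixed black lens barrel of the tall camera, axis upright: plain rings 38 mm wide below (6 to 34 mm under the origin) and above (6 to 26 mm over it, the top) the iris ring. Origin: on the axis at mid-height of the iris ring, 100 mm above the bench; z up; x points to the white index rib (6 mm wide, on the upper ring, reaching 23 mm from the axis). Not to be touched.
- iris_ring (a joint): Slim grey steel iris ring on the barrel: 52 mm wide, 10 mm high, standing 7 mm proud of the fixed rings, with a lug 8 mm wide, 8 mm high, reaching 46 mm from the axis. Value: angle (rad) from rib to lug, positive counter-clockwise from above; 0 = in line. Starts at 0.6 to 1.3, stops at -0.5 and 1.6; friction about 0.08 N m, stays where left.
- tall_camera: Body of the tall camera, fixed to the bench: a 100 x 90 x 10 mm plate and on it a 44 mm square grey housing up to 58 mm above the bench; a 30 mm neck joins it to the barrel. Origin: on the lens axis at bench height; z up, x towards the index rib.
- squat_camera: The other camera, to be left alone: squat, 82 mm high in all, with a wide black front ring of 60 mm diameter at the top, on an equal plate fixed to the bench. Origin: on its upright axis at bench height; z up.

How it is judged (in metres and radians):
At the end, for the whole second after the job is handed in: The iris ring's lug is in line with the index rib to within 0.22 rad (about 12 degrees) either way, and the ring is at rest (value of joint iris_ring between -0.22 and 0.22 rad and velocity of joint iris_ring between -0.05 and 0.05 rad/s); the robot touches nothing.
It fails at once if the fixed rings and barrel above and below the iris ring are touched (more than 1.5 N) (contact force between barrel and anything else above 1.5 N).
It fails at once if the squat camera is touched (more than 1.5 N) (contact force between squat_camera and anything else above 1.5 N).
It also fails if it takes over 40 s, if anything falls off the work surface, if the arm or the gripper's body presses on something with over 40 N, if the wrist force passes 120 N, or if a joint passes its speed limit or range.

## Robot

A 6-joint arm with a two-finger parallel gripper is mounted at the origin on the work surface. World frame = base frame: x ahead of the robot, y to its left, z up, the work surface at z = 0. Lengths are in mm, angles in rad, forces in N, time in s.
With the tool pointing down it reaches from about 300 to 750 mm from the base axis. Payload 8.5 kg.
Tool frame: the origin (TCP) lies midway between the tips of the shut fingers; the grasp point (between the pads) lies 19 mm behind it; z points along the fingers, y is the line along which they close (so a half turn about z gives the same grasp; the last joint's range is limited). The gripper opens to 85 mm and grips with 20 to 120 N. Pads are 22 mm wide; open, the fingers measure 114 mm over their backs; the gripper's body (76 mm by 85 mm) begins 54 mm behind the grasp point. The pads swing forward as they close: fully open they stand 13 mm farther back than shut.
Start: joints at [0.904, 0.381, 1.297, -0, 1.464, -0.215], TCP at [240.111, 494.8, 231.322] pointing down, gripper open.
Joint ranges: [-3.11, 3.11], [-0.89, 2.33], [0.22, 2.48], [-1.42, 4.56], [0.17, 2.85], [-2.88, 2.88]. Speed limits (rad/s): [2.39, 2.39, 3.14, 3.14, 3.14, 3.14].

## Interface

Orientations are given as a rotation vector (axis times angle).
In Python, from cell import robot gives the robot as it stands.
- The arm moves only by the tool servo_tool, never from a script. Its argument "plan" is a list of rows, each a list of 7 numbers: the turn, a rotation vector about the tool's x, y, z in rad, then the shift along the tool's x, y, z in mm, then the opening, from -1 (shut) to 1 (fully open). In form: [[wx, wy, wz, dx, dy, dz, grip], ...]. A call has 1 to 8 rows; each row shifts and turns the commanded pose from where the row before left it, along the tool's axes as they then stand; what a row does not reach is not made up. A row lasts 1/8 s, in which the tool goes at most 62.5 mm and 10.7 degrees, less where a joint would pass 70% of its speed; a pose out of reach is approached as far as the arm can. A call with a gripper value outside its range is refused whole. The fingers move at their own pace and stop on an object; the grip force is fixed at half the most. Time passes only in rows, so rows that do not move let the fingers close. It gives the time, the measured TCP pose, the force, the opening and the grip force at its end, in the units of the state.
- robot.sense(): the state, without advancing time (a new reading comes with each control period).
- robot.snapshot(name): name is "side" or "top"; returns the picture (400x640x3 uint8, red, green, blue); there is no depth.
- robot.calibration(name): a dict with "fx", "fy", "cx", "cy" (pixels), "k1" (the pictures are not rectified: a ray, as slopes to the right and down, at radius r is drawn at 1 + k1 r^2 times it, then the intrinsics apply), "position" and "attitude" of the camera in the world. Camera axes: x right, y down, z forward; pixel columns grow to the right and rows downward; lengths in mm; the calibration is good to about 2 mm. A picture is of the moment at which its call begins. calibration takes no time and is no camera call.
- robot.hand_in(): hands the job in; it is judged then, once.
The state is a dict: "clock": time; "joint_positions": joint angles; "qd": joint speeds; "effort": joint torques, N m; "eef_pos": TCP position; "tool_rot": TCP orientation; "force": force on the tool from outside, world axes, zero at the start; "wrist_torque": the same for the moment, N m; "opening": finger opening in mm; "gripper_force": force on a finger pad.
Only numpy, scipy, OpenCV 4.12 (cv2) and the standard library are available. Lean on these libraries where they do the work, as an engineer would, in place of code of your own. Each camera call takes 0.05 s, during which the arm holds its last target. There are 200 camera calls.

## Working session

There is one attempt and no reset: what is moved stays moved. The work goes in short steps, Python scripts to look and compute and a tool call to move; the robot and the scene stay as the last step left them, time stands still between calls to the robot, and variables do not carry over. Pictures are saved under pics/ and viewed, at most 10 in all, crops included, and the job is handed in when it is done.

Besides the shell and the picture viewer there is one more tool, called after "Emit:" as name([rows], argument=value, ...), one row to a line, values as JSON. servo_tool: Moves the arm, as the interface text tells. Its arguments: {"type":"object","properties":{"plan":{"type":"array","items":{"type":"array","items":{"type":"number"}}}},"required":["plan"]}

```bash
mkdir -p pics
python3 - <<'E'
from cell import robot
import cv2
for n in("side","top"):
    cv2.imwrite(f"pics/{n}0.png",robot.snapshot(n)[:,:,::-1]); print(n,robot.calibration(n))
s=robot.sense();print(s)
E
```

```text
side {'fx': 416.89124164420485, 'fy': 416.89124164420485, 'cx': 318.60245273927063, 'cy': 199.3897458286099, 'k1': 0.029347360366989907, 'position': array([484.4874861 , 465.83782517, 636.73116527]), 'attitude': array([-0.26600148,  2.87445008, -1.12015417])}
top {'fx': 514.0118217792593, 'fy': 514.0118217792593, 'cx': 311.5103934083982, 'cy': 196.30341833886294, 'k1': -0.09088688702236625, 'position': array([490.65662726,  -1.67523185, 906.98911672]), 'attitude': array([-2.16475694,  2.18277666, -0.06348268])}
{'clock': 0.1, 'joint_positions': array([ 9.03690089e-01,  3.81153457e-01,  1.29816147e+00,  2.90119617e-06,
        1.46359749e+00, -2.15270781e-01]), 'qd': array([-0.00165193,  0.00013975, -0.00255404, -0.0010315 ,  0.00034004,
        0.00039056]), 'effort': array([ 5.39107117e-03, -4.49213898e+01, -2.31659389e+01, -6.60910678e-05,
        3.58249330e-03, -6.12943109e-05]), 'eef_pos': array([239.96300668, 494.60457746, 230.76810818]), 'tool_rot': array([-7.03593000e-01, -3.06120904e+00,  1.87230009e-03]), 'force': array([0.14118507, 0.16728864, 0.0307791 ]), 'wrist_torque': array([ 0.010099  , -0.00286697, -0.05479214]), 'gripper_force': 0.0, 'opening': 85.31872912968043}
```

View pics/side0.png

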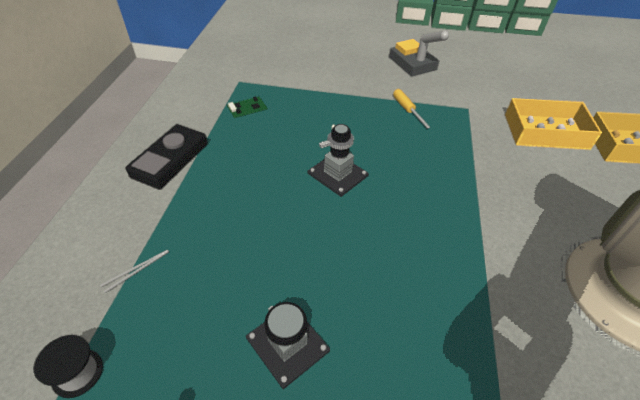

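View pics/top0.png

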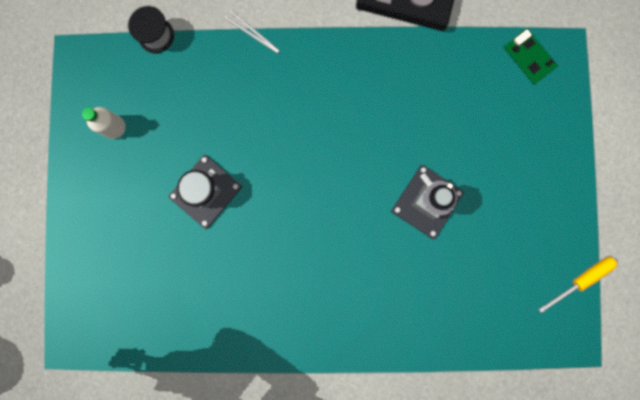

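The side view shows the tall camera, with its lens top at about (341,130) and the lug pointing left at about (323,145). In the top view its lens top is at about (443,197), with the lug at about (427,180). The squat camera is at (196,187) in the top view. I'll enlarge both views.

```bash
cat > h.py <<'E'
import numpy as np,cv2
from cell import robot
from scipy.spatial.transform import Rotation as R
def ray(n,u,v):
    c=robot.calibration(n); K=np.array([[c['fx'],0,c['cx']],[0,c['fy'],c['cy']],[0,0,1]])
    p=cv2.undistortPoints(np.array([[[u,v]]],float),K,np.array([c['k1'],0,0,0,0.]))[0,0]
    return c['position'],R.from_rotvec(c['attitude']).apply([p[0],p[1],1])
def plane(n,u,v,z):
    o,d=ray(n,u,v); return o+d*(z-o[2])/d[2]
def px(n,P):
    c=robot.calibration(n); K=np.array([[c['fx'],0,c['cx']],[0,c['fy'],c['cy']],[0,0,1]])
    Ri=R.from_rotvec(c['attitude']).inv()
    return cv2.projectPoints(np.atleast_2d(P).astype(float),Ri.as_rotvec(),-Ri.apply(c['position']),K,np.array([c['k1'],0,0,0,0.]))[0][:,0]
def crop(n,u,v,w,h,s):
    im=np.ascontiguousarray(robot.snapshot(n)[:,:,::-1])
    return cv2.resize(im[v:v+h,u:u+w],None,fx=s,fy=s,interpolation=cv2.INTER_CUBIC)
E
python3 - <<'E'
from h import *
a=crop("side",290,110,80,90,5);b=crop("top",385,155,80,90,5)
cv2.imwrite("pics/c1.png",np.hstack([a,b]))
for q in((443,197),): print(plane("top",*q,126))
print(plane("side",341,130,126))
E
```

```text
[ 547.622698   -188.49506212  126.        ]
[ 545.85825653 -186.63162605  126.        ]
```

View pics/c1.png

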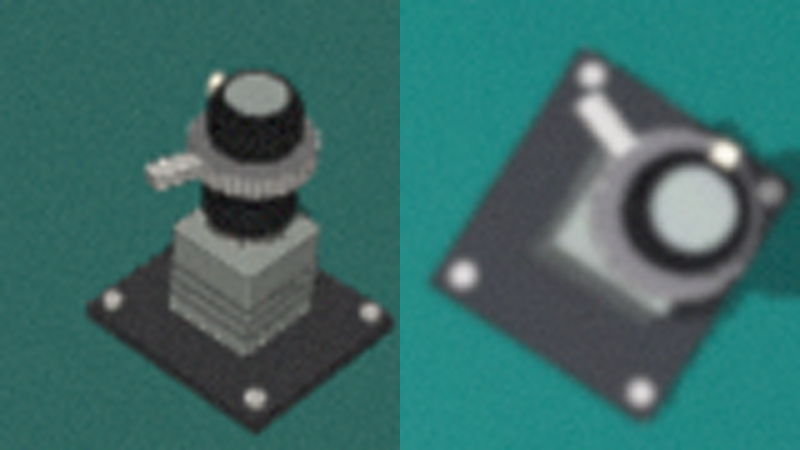

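The crop shows, in top-view pixels, the lens top centre at about (442.5,197.3), the lug running from (432,184.5) to its tip at about (422,175.4), and the cream rib at about (450.2,185.6). In the side view the lug tip is at about (320.5,145) and the rib at about (333,126).

Run:
```python
from h import *
c=plane("top",442.5,197.3,126);c2=plane("side",341,129,126)
r=plane("top",450.2,185.6,126);t=plane("top",422,175.4,104);ts=plane("side",320.5,145,100)
print(c,c2,r,t,ts)
for name,p in(("rib",r),("lug",t),("lugs",ts)):
    d=(p-c)[:2]; print(name,np.hypot(*d),np.arctan2(d[1],d[0]))
print("rib side",plane("side",333.3,126.5,124))
# plate screws for orientation
for q in((590,74),(463,275),(641,393),(770,190)): print(plane("top",385+(q[0]-400)/5,155+q[1]/5,10))
s=robot.sense();print(R.from_rotvec(s['tool_rot']).as_matrix().round(3))
```

```text
[ 547.1706924  -187.71392674  126.        ] [ 546.29947987 -189.74563323  126.        ] [ 565.00148387 -200.07594536  126.        ] [ 583.58394193 -161.47006419  104.        ] [ 582.20328041 -164.58874074  100.        ]
rib 21.696926719379377 -0.6062125345421099
lug 44.88502047102236 0.6244989784792188
lugs 41.97685612641109 0.5834461335403373
rib side [ 562.67072992 -197.12132532  124.        ]
[ 604.35611366 -182.19871375   10.        ]
[ 534.0436256 -135.9347534   10.       ]
[ 492.27583377 -197.41638456   10.        ]
[ 562.86796873 -244.75818787   10.        ]
[[-0.9    0.437 -0.001]
 [ 0.437  0.9   -0.001]
 [ 0.    -0.001 -1.   ]]
```

Emit:
servo_tool([
  [0,0,0,-45,-34,0,0],
  [0,0,0,-45,-34,0,0],
  [0,0,0,-45,-34,0,0],
  [0,0,0,-45,-34,0,0],
  [0,0,0,-45,-34,0,0],
  [0,0,0,-45,-34,0,0],
  [0,0,0,-45,-34,0,0],
  [0,0,0,-45,-34,0,0],
])

```text
clock: 1.2
eef_pos: [445.8, 91.1, 231.4]
tool_rot: [0.704, 3.062, 0.0]
force: [1.0, 1.1, 0.5]
opening: 42.6
gripper_force: 0.0
```

Emit:
servo_tool([
  [0,0,0,-45,-34,0,0],
  [0,0,0,-45,-34,0,0],
  [0,0,0,-45,-34,0,0],
  [0,0,0,-45,-34,0,0],
  [0,0,0,-10,-4,0,0],
  [0,0,0.18,0,0,0,0],
  [0,0,0.18,0,0,0,0],
  [0,0,0.18,0,0,0,0],
])

```text
clock: 2.2
eef_pos: [554.7, -114.9, 231.3]
tool_rot: [-1.502, -2.759, -0.0]
force: [-0.2, 0.5, 0.0]
opening: 42.8
gripper_force: 0.0
```

Emit:
servo_tool([
  [0,0,0.18,0,0,0,0],
  [0,0,0.18,0,0,0,0],
  [0,0,0.18,0,0,0,0],
  [0,0,0.18,0,0,0,0],
  [0,0,0.18,0,0,0,0],
  [0,0,0.18,0,0,0,0],
  [0,0,0.18,0,0,0,0],
  [0,0,0.18,0,0,0,0],
])

```text
clock: 3.2
eef_pos: [554.8, -114.8, 231.4]
tool_rot: [-2.948, -1.084, 0.0]
force: [0.8, -0.1, 0.4]
opening: 42.4
gripper_force: 0.0
```

```bash
cat > st.py <<'E'
from h import *
s=robot.sense();M=R.from_rotvec(s['tool_rot']).as_matrix();C=np.array([547,-189,0])
p=s['eef_pos'];d=p-C
print("t",s['clock'],"p",p.round(1),"rho",np.hypot(*d[:2]).round(1),"ang",np.arctan2(d[1],d[0]).round(3),"xang",np.arctan2(M[1,0],M[0,0]).round(3),"z",M[:,2].round(3),"open",s['opening'],s['force'].round(1),"q6",s['joint_positions'][5])
E
python3 st.py
```

```text
t 3.2 p [ 554.8 -114.8  231.4] rho 74.6 ang 1.467 xang 0.705 z [-0.  0. -1.] open 42.429793066243626 [ 0.8 -0.1  0.4] q6 0.45277345496475213
```

Emit:
servo_tool([
  [0,0,0.095,0,0,0,0],
  [0,0,0,-4,28,0,0],
  [0,0,0,-5,28,0,0],
  [0,0,0,0,0,45,0],
  [0,0,0,0,0,46,0],
  [0,0,0,0,0,0,0],
])

```text
clock: 3.95
eef_pos: [578.5, -165.4, 137.7]
tool_rot: [-2.989, -0.95, 0.008]
force: [0.8, 0.2, 0.4]
opening: 42.9
gripper_force: 0.0
```

```bash
python3 st.py
python3 - <<'E'
from h import *
a=crop("side",290,70,80,110,5);b=crop("top",385,125,80,110,5)
cv2.imwrite("pics/c2.png",np.hstack([a,b]))
E
```

```text
t 3.95 p [ 578.5 -165.4  137.7] rho 39.4 ang 0.644 xang 0.615 z [-0.006  0.003 -1.   ] open 42.92595320611436 [0.8 0.2 0.4] q6 0.4802233702329324
```

View pics/c2.png

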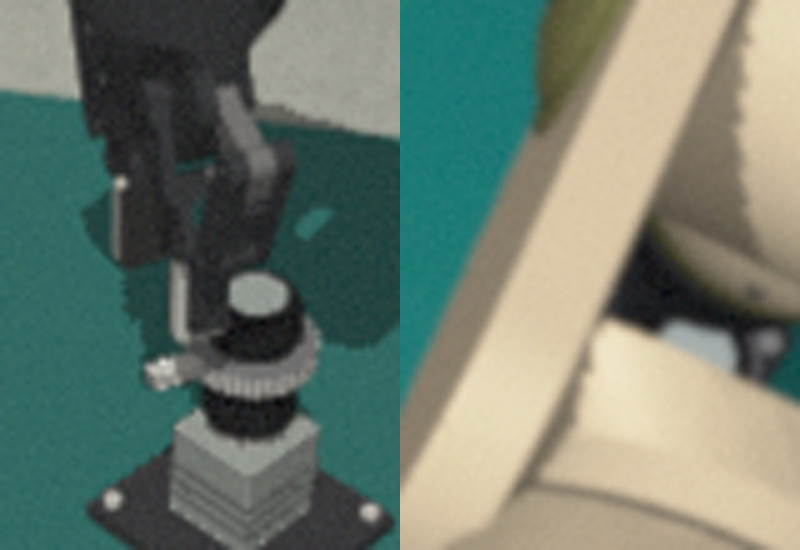

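The side crop shows the open fingers straddling the lug's direction. The pad tips are at crop pixels (125,260) and (185,335), above the lug tip at (160,373), and both pads are clear of the barrel. The arm hides the top view. Next I lower the tool.

Emit:
servo_tool([
  [0,0,0,1,1,16,0],
  [0,0,0,0,0,16,0],
  [0,0,0,0,0,16,0],
  [0,0,0,0,0,0,0],
])

```text
clock: 4.55
eef_pos: [580.7, -166.9, 90.7]
tool_rot: [-2.992, -0.95, 0.003]
force: [0.1, -0.5, 0.6]
opening: 42.8
gripper_force: 0.0
```

Emit:
servo_tool([
  [0,0,0,0,0,0,-0.35],
  [0,0,0,0,0,0,-0.65],
  [0,0,0,0,0,0,-0.65],
  [0,0,0,0,0,0,-0.65],
])

```text
clock: 5.05
eef_pos: [581.5, -167.2, 92.6]
tool_rot: [2.994, 0.95, 0.0]
force: [0.2, 0.4, 0.8]
opening: 14.9
gripper_force: 0.0
```

```bash
python3 st.py
python3 - <<'E'
from h import *
cv2.imwrite("pics/c3.png",crop("side",290,90,90,90,6))
E
```

```text
t 5.05 p [ 581.5 -167.2   92.6] rho 40.8 ang 0.564 xang 0.615 z [ 0. -0. -1.] open 14.912278392507606 [0.2 0.4 0.8] q6 0.48055400210763133
```

View pics/c3.png

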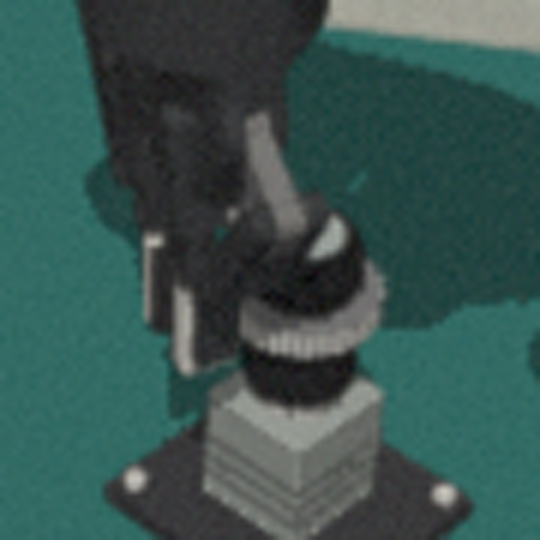

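The lug lies between the pads, whose edges are at crop pixels (155,280) and (185,325). They're clear of the rings, and the force is near zero. I'll sweep clockwise.

Emit:
servo_tool([
  [0,0,0.12,-0.3,4.9,0,-0.65],
  [0,0,0.12,-0.3,4.9,0,-0.65],
  [0,0,0.12,-0.3,4.9,0,-0.65],
  [0,0,0.12,-0.3,4.9,0,-0.65],
  [0,0,0,0,0,0,-0.65],
])

```text
clock: 5.72
eef_pos: [588.5, -185.4, 92.3]
tool_rot: [-3.134, -0.213, 0.0]
force: [-0.1, -0.0, 1.3]
opening: 15.3
gripper_force: 0.0
```

```bash
python3 st.py
```

```text
t 5.725 p [ 588.5 -185.4   92.3] rho 41.6 ang 0.087 xang 0.136 z [-0.  0. -1.] open 15.267382626785457 [-0.1 -0.   1.3] q6 0.9383382773562617
```

Emit:
servo_tool([
  [0,0,0.12,-0.5,4.9,0,-0.65],
  [0,0,0.12,-0.5,4.9,0,-0.65],
  [0,0,0.12,-0.3,4.9,0,-0.65],
  [0,0,0.12,-0.3,4.9,0,-0.65],
  [0,0,0.12,-0.3,4.9,0,-0.65],
  [0,0,0.12,-0.3,4.9,0,-0.65],
  [0,0,0,0,0,0,-0.65],
])

```text
clock: 6.6
eef_pos: [581.6, -213.4, 92.4]
tool_rot: [3.009, -0.902, 0.0]
force: [0.3, 0.2, -0.2]
opening: 15.2
gripper_force: 0.0
```

```bash
python3 st.py
python3 - <<'E'
from h import *
cv2.imwrite("pics/c4.png",crop("side",290,90,90,90,6))
E
```

```text
t 6.6 p [ 581.6 -213.4   92.4] rho 42.3 ang -0.614 xang -0.582 z [ 0. -0. -1.] open 15.171958343287358 [ 0.3  0.2 -0.2] q6 1.6105356753378421
```

View pics/c4.png

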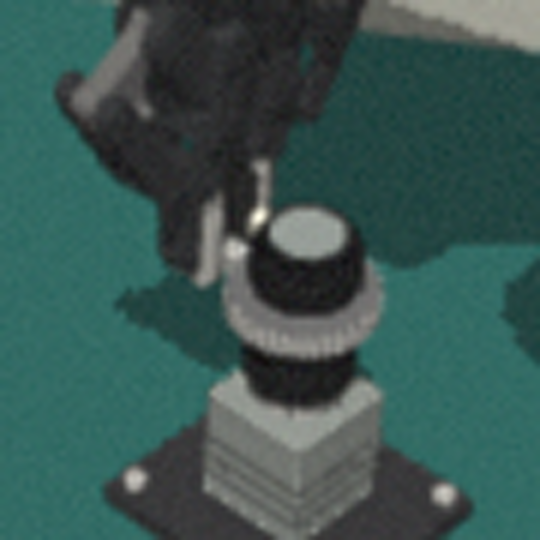

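The lug now shows at crop (235,250), against the near pad and just short of being under the rib at (258,215). A small nudge further, then open, rise and move clear.

Emit:
servo_tool([
  [0,0,0.05,0,2.5,0,-0.65],
  [0,0,0,0,0,0,-0.65],
  [0,0,0,0,0,0,-0.3],
  [0,0,0,0,0,0,0],
  [0,0,0,0,0,0,0],
  [0,0,0,0,0,-15,0],
  [0,0,0,0,0,-25,0],
  [0,0,0,0,0,-40,0],
])

```text
clock: 7.65
eef_pos: [579.9, -215.3, 173.4]
tool_rot: [-2.984, 0.981, 0.002]
force: [0.7, 0.2, 0.3]
opening: 43.1
gripper_force: 0.0
```

Emit:
servo_tool([
  [0,0,0,0,0,-40,0],
  [0,0,0,-40,-40,0,0],
  [0,0,0,-40,-40,0,0],
  [0,0,0,-40,-40,0,0],
  [0,0,0,-40,-40,0,0],
  [0,0,0,-40,-40,0,0],
  [0,0,0,0,0,0,0],
])

```text
clock: 8.52
eef_pos: [537.2, 67.4, 213.7]
tool_rot: [-2.986, 0.973, -0.002]
force: [0.5, -0.1, 0.0]
opening: 42.8
gripper_force: 0.0
```

```bash
python3 st.py
python3 - <<'E'
from h import *
a=crop("side",290,110,80,90,5);b=crop("top",385,155,80,90,5)
cv2.imwrite("pics/c5.png",np.hstack([a,b]))
E
```

```text
t 8.525 p [537.2  67.4 213.7] rho 256.6 ang 1.609 xang -0.63 z [ 0.001  0.    -1.   ] open 42.77174978900728 [ 0.5 -0.1  0. ] q6 2.10672964308941
```

View pics/c5.png

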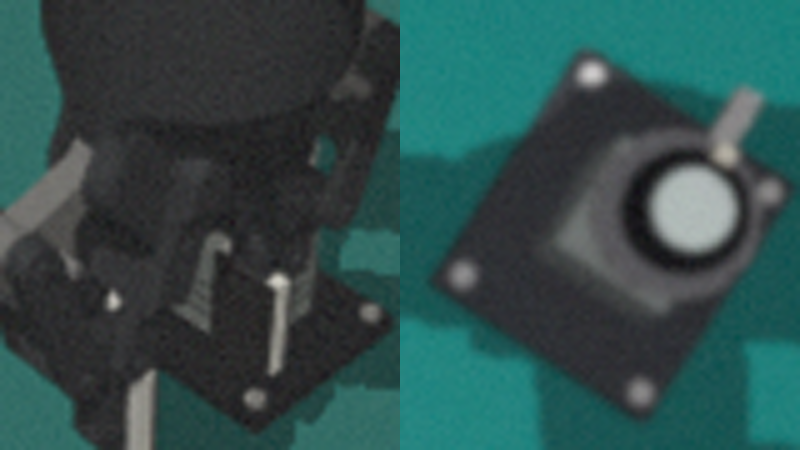

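In the top view the lug runs from under the rib at crop (726,155) out to its tip at about (750,93), which is pixel (455,173.6). The tool is clear. I'll check the angle against the rib direction (-0.588).

Run:
```python
from h import *
t=plane("top",455,173.6,104)
for C in([547,-188.5],[547.5,-190]):
    d=t[:2]-C; print(np.hypot(*d),np.arctan2(d[1],d[0])+.588)
```

```text
46.54478994464217 0.011674966448477209
45.31884582427737 0.03341671475121022
```

The lug is in line to about 0.03 rad and its measured reach of 46 mm matches the size given, so I'm handing in.

```bash
python3 -c "
from cell import robot
print(robot.hand_in())"
```

```text
the job is handed in; nothing more can be done
None
```

The iris ring's lug is now in line with the index rib to about 0.03 rad, measured from the top picture. The gripper is clear of everything, and the job was handed in at about 8.6 s; hand-in returned no verdict.

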